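Balance the centrifuge rotor

ROBOT

A 6-joint arm with a two-finger parallel gripper is mounted at the origin on a cart in front of the work surface, level with it; the furniture and walls round the work are solid. World frame = base frame: x ahead of the robot, y to its left, z up, the work surface at z = 0. Lengths are in m, angles in rad, forces in N, time in s.
With the tool pointing down it reaches from about 0.375 to 0.975 m from the base axis. Payload 3.8 kg.
Tool frame: the origin (TCP) lies on the mounting face of the last link; the fingertips stand 173 mm ahead of it and the grasp point (between the pads) lies 155 mm ahead of it; z points along the fingers, y is the line along which they close (so a half turn about z gives the same grasp; the last joint's range is limited). The gripper opens to 85 mm and grips with 20 to 120 N. Pads are 22 mm wide; open, the fingers measure 114 mm over their backs; the gripper's body (76 mm by 85 mm) begins 54 mm behind the grasp point. The pads swing forward as they close: fully open they stand 13 mm farther back than shut.
Start: joints at [1.217, 0.264, 1.604, -0, 1.274, -0.037], TCP at [0.21, 0.641, 0.405] pointing down, gripper open.
Joint ranges: [-2.63, 2.63], [-0.94, 2.18], [0.31, 2.57], [-1.31, 4.45], [0, 2.66], [-2.55, 2.55]. Speed limits (rad/s): [2.57, 2.57, 3.14, 3.14, 3.14, 3.14].

INTERFACE

Orientations are given as a rotation vector (axis times angle).
In Python, from workcell import bot gives the robot as it stands.
- The arm moves only by the tool drive_tool, never from a script. Its argument "increments" is a list of rows, each an object with "delta_pos": the shift along the tool's x, y, z in mm, a list of three; "turn": the turn about the tool's z in rad; "jaw": the opening, from -1 (shut) to 1 (fully open). A call has 1 to 8 rows; each row shifts and turns the commanded pose from where the row before left it, along the tool's axes as they then stand; what a row does not reach is not made up. A row lasts 1/12 s, in which the tool goes at most 41.7 mm and 7.16 degrees, less where a joint would pass 70% of its speed; a pose out of reach is approached as far as the arm can. A call is refused whole if a number of a shift passes 41.7 or a number of a turn 0.125, either way. A call with a gripper value outside its range is refused whole. The fingers move at their own pace and stop on an object; "grip_force" is the grip in N (left out, the last holds). Time passes only in rows, so rows that do not move let the fingers close. It gives the time, the measured TCP pose, the force, the opening and the grip force at its end, in the units of the state.
- bot.read_state(): the state, without advancing time (a new reading comes with each control period).
- bot.read_camera(name): name is "side" or "top" or "wrist"; returns a dict with "pixels" (384x512x3 uint8, red, green, blue), "fovy" (degrees; the focal length in pixels is half the picture's height over the tangent of half this angle, whatever the lens; pixels are square), "cx", "cy" (the principal point, pixels), "k1" (the pictures are not rectified: a ray, as slopes to the right and down, at radius r is drawn at 1 + k1 r^2 times it, then the intrinsics apply), "camera_from_world" (4x4, takes a point from world to camera coordinates); the wrist camera has in their place "hand_eye" (4x4, takes a point from camera to tool coordinates, whose origin is the TCP and whose axes are the flange's). Camera axes: x right, y down, z forward; pixel columns grow to the right and rows downward; lengths in m; the calibration is good to about 2 mm. A picture is of the moment at which its call begins: read the wrist's pose just before it. There is no depth.
- bot.finish_job(): hands the job in; it is judged then, once.
The state is a dict: "time": time; "q": joint angles; "joint_vel": joint speeds; "joint_torque": joint torques, N m; "tool_pos": TCP position; "tcp_rot": TCP orientation; "wrist_force": force on the tool from outside, world axes, zero at the start; "torque": the same for the moment, N m; "width": opening from 0.0 (shut) to 1.0 (fully open); "grip_force": force on a finger pad.
Only numpy, scipy, OpenCV 4.12 (cv2) and the standard library are available. Lean on these libraries where they do the work, as an engineer would, in place of code of your own. Each camera call takes 0.05 s, during which the arm holds its last target. There are 200 camera calls.

TASK

The swing-out rotor on the bench has been loaded out of balance. Before the run each tube must face its like across the hub: rearrange the tubes so that the two tall ones sit opposite each other and the two short ones sit opposite each other, all four right down in their buckets, and the odd tube with the narrow cap ends upright in the rack. Use the free places of the rack as you need them, do not let a tube fall over, and leave the bottle and the beaker where they stand.

Things in the scene. Friction and masses are not known exactly. Their poses are not given: they have to be found in the camera images.
- rotor: Aluminium four-bucket swing-out rotor on a dark stand, fixed, 216 mm across, left or right of the middle. Origin under its centre on the bench, z up. Buckets at (+-85,0) and (0,+-85) mm in its frame: mouths 66 mm high, 34 mm wide, 32 inside, cone below; a seated tube's lower end is 22 mm up. Arms between them 57 mm, hub knob 77 mm high. Starts with two tall side by side, one short, one odd.
- rack: White foam block rack, fixed, 200 x 70 x 45 mm, at any yaw, on the other side of the middle from the rotor. Origin at the centre of its underside, x along its long side. Three round holes, 35 mm wide with a chamfer, at x = -62, 0, +62 mm; hole floor 8 mm above the bench. At the start one end hole holds a short tube, the other two are empty.
- tall_1: Tall tube: 50 ml conical screw-cap tube standing upright, 118 mm high; body 28 mm in diameter with a conical lower end, flat cap 34 mm in diameter over the top 12 mm. Origin at the centre of its lower tip, z up along the tube. 55 g; grip it by the cap or just below from above.
- tall_2: The other tall tube, the same as tall_1.
- short_1: Short tube: 25 ml conical screw-cap tube, 88 mm high; body 29 mm in diameter with a conical lower end, wide ribbed white cap 40 mm in diameter over the top 15 mm. Origin at the centre of its lower tip, z up along the tube. 35 g. It starts in the rotor.
- short_2: The other short tube, the same as short_1; it starts in an end hole of the rack.
- narrow_cap: The odd tube: clear round-bottomed tube, 109 mm high; body 29 mm in diameter, a shoulder 80 mm up, and a narrow ribbed white cap only 24 mm in diameter over the top 21 mm. Origin at the centre of its lower end, z up along the tube. 45 g. It starts in the rotor.
- bottle: White reagent bottle, 46 mm in diameter, 85 mm high, standing between rotor and rack. Origin at the centre of its underside. To be left alone.
- beaker: Small glass beaker, 45 mm in diameter, 59 mm high, standing between rotor and rack. Origin at the centre of its underside. To be left alone.

How it is judged:
At the end, for the whole second after the job is handed in: Tall tubes opposite each other and short tubes opposite each other in the buckets (within 10 mm, lower end under 32 mm); narrow-capped tube in a rack hole (within 10 mm, lower end under 16 mm); all lean under 0.25 rad, at rest; bottle and beaker within 30 mm of their start (((x of tall_1 in the frame of rotor between 0.075 and 0.095 m and y of tall_1 in the frame of rotor between -0.01 and 0.01 m) or (x of tall_1 in the frame of rotor between -0.01 and 0.01 m and y of tall_1 in the frame of rotor between 0.075 and 0.095 m) or (x of tall_1 in the frame of rotor between -0.095 and -0.075 m and y of tall_1 in the frame of rotor between -0.01 and 0.01 m) or (x of tall_1 in the frame of rotor between -0.01 and 0.01 m and y of tall_1 in the frame of rotor between -0.095 and -0.075 m)) and z of each of tall_1, tall_2, short_1, short_2 in the frame of rotor below 0.032 m and ((x of tall_2 in the frame of rotor between 0.075 and 0.095 m and y of tall_2 in the frame of rotor between -0.01 and 0.01 m) or (x of tall_2 in the frame of rotor between -0.01 and 0.01 m and y of tall_2 in the frame of rotor between 0.075 and 0.095 m) or (x of tall_2 in the frame of rotor between -0.095 and -0.075 m and y of tall_2 in the frame of rotor between -0.01 and 0.01 m) or (x of tall_2 in the frame of rotor between -0.01 and 0.01 m and y of tall_2 in the frame of rotor between -0.095 and -0.075 m)) and ((x of short_1 in the frame of rotor between 0.075 and 0.095 m and y of short_1 in the frame of rotor between -0.01 and 0.01 m) or (x of short_1 in the frame of rotor between -0.01 and 0.01 m and y of short_1 in the frame of rotor between 0.075 and 0.095 m) or (x of short_1 in the frame of rotor between -0.095 and -0.075 m and y of short_1 in the frame of rotor between -0.01 and 0.01 m) or (x of short_1 in the frame of rotor between -0.01 and 0.01 m and y of short_1 in the frame of rotor between -0.095 and -0.075 m)) and ((x of short_2 in the frame of rotor between 0.075 and 0.095 m and y of short_2 in the frame of rotor between -0.01 and 0.01 m) or (x of short_2 in the frame of rotor between -0.01 and 0.01 m and y of short_2 in the frame of rotor between 0.075 and 0.095 m) or (x of short_2 in the frame of rotor between -0.095 and -0.075 m and y of short_2 in the frame of rotor between -0.01 and 0.01 m) or (x of short_2 in the frame of rotor between -0.01 and 0.01 m and y of short_2 in the frame of rotor between -0.095 and -0.075 m)) and horizontal distance between tall_1 and tall_2 above 0.145 m and horizontal distance between short_1 and short_2 above 0.145 m and ((x of narrow_cap in the frame of rack between -0.072 and -0.052 m and y of narrow_cap in the frame of rack between -0.01 and 0.01 m) or (x of narrow_cap in the frame of rack between -0.01 and 0.01 m and y of narrow_cap in the frame of rack between -0.01 and 0.01 m) or (x of narrow_cap in the frame of rack between 0.052 and 0.072 m and y of narrow_cap in the frame of rack between -0.01 and 0.01 m)) and z of narrow_cap in the frame of rack below 0.016 m and angle between each of tall_1, tall_2, short_1, short_2, narrow_cap's own z axis and vertical below 0.25 rad and linear speed of each of tall_1, tall_2, short_1, short_2, narrow_cap below 0.02 m/s and distance of each of bottle, beaker from where it was at the start of the episode below 0.03 m); the robot touches nothing.
It fails at once if a tube falls over or is laid down (angle between any of tall_1, tall_2, short_1, short_2, narrow_cap's own z axis and vertical above 0.9 rad).
It fails at once if the bottle or the beaker is shifted or knocked over (distance of any of bottle, beaker from where it was at the start of the episode above 0.03 m or angle between any of bottle, beaker's own z axis and vertical above 0.5 rad).
It also fails if it takes over 96 s, if anything falls off the work surface, if the arm or the gripper's body presses on something with over 40 N, if the wrist force passes 120 N, or if a joint passes its speed limit or range.

## Working session

There is one attempt and no reset: what is moved stays moved. The work goes in short steps, Python scripts to look and compute and a tool call to move; the robot and the scene stay as the last step left them, time stands still between calls to the robot, and variables do not carry over. Pictures are saved under pics/ and viewed, at most 14 in all, crops included, and the job is handed in when it is done.

Besides the shell and the picture viewer there is one more tool, called as name(argument=value, ...) on one line, values as JSON. drive_tool: Moves the arm, as the interface text tells. Its arguments: {"type":"object","properties":{"increments":{"type":"array"},"grip_force":{"type":"number"}},"required":["increments"]}

```bash
mkdir -p pics; ls; cat > h.py <<'E'
import numpy as np, cv2
from workcell import bot
from scipy.spatial.transform import Rotation as R
def shot(name,fn=None):
    s=bot.read_state(); c=bot.read_camera(name)
    if name=="wrist":
        T=np.eye(4);T[:3,:3]=R.from_rotvec(s["tcp_rot"]).as_matrix();T[:3,3]=s["tool_pos"]
        c["camera_from_world"]=np.linalg.inv(T@np.array(c["hand_eye"]))
    if fn: cv2.imwrite(fn,c["pixels"][:,:,::-1])
    return c
def K(c):
    h=c["pixels"].shape[0]; f=h/2/np.tan(np.radians(c["fovy"])/2)
    return np.array([[f,0,c["cx"]],[0,f,c["cy"]],[0,0,1.]]),np.array([c["k1"],0,0,0,0.])
def proj(c,P):
    M=np.array(c["camera_from_world"]);P=np.atleast_2d(np.array(P,float))
    X=P@M[:3,:3].T+M[:3,3]; k,d=K(c); s=X[:,:2]/X[:,2:]; r2=(s**2).sum(1)[:,None]
    return s*(1+d[0]*r2)*k[0,0]+[k[0,2],k[1,2]]
def unproj(c,uv,z):
    k,d=K(c);M=np.array(c["camera_from_world"])
    p=(np.atleast_2d(np.array(uv,float))-[k[0,2],k[1,2]])/k[0,0]; s=p.copy()
    for _ in range(30): s=p/(1+d[0]*(s**2).sum(1)[:,None])
    D=np.c_[s,np.ones(len(s))]@M[:3,:3]; o=-M[:3,:3].T@M[:3,3]
    t=(np.broadcast_to(z,len(s))-o[2])/D[:,2]
    return o+D*t[:,None]
E
python3 - <<'E'
from h import *
for n in("top","side"):
    c=shot(n,f"pics/{n}0.png");M=np.array(c["camera_from_world"]);print(n,c["fovy"],c["k1"],-M[:3,:3].T@M[:3,3])
print(bot.read_state())
E
```

```text
pics
top 45.96559199145846 -0.10103827772158573 [ 0.38478505 -0.03494422  1.35682369]
side 46.48179569951284 0.02417167837780904 [-0.06260041 -0.92999914  0.57704788]
{'time': 0.1, 'q': array([ 1.21707826e+00,  2.64649490e-01,  1.60526462e+00, -8.61733718e-06,
        1.27368481e+00, -3.68933767e-02]), 'joint_vel': array([-0.00172557, -0.00145151, -0.00241409, -0.00036291,  0.0008256 ,
       -0.00104944]), 'joint_torque': array([ 5.71923993e-04, -5.16703498e+01, -3.68592525e+01, -6.84127417e-05,
        6.15999030e-03, -4.16025955e-05]), 'tool_pos': array([0.210185  , 0.64110545, 0.40349058]), 'tcp_rot': array([-4.95523914e-01, -3.10187934e+00,  3.09364682e-03]), 'wrist_force': array([0.79943516, 0.14353234, 0.04446413]), 'torque': array([-0.00045692, -0.0254033 ,  0.05332984]), 'grip_force': 0.0, 'width': 1.0003092682566386}
```

View pics/top0.png

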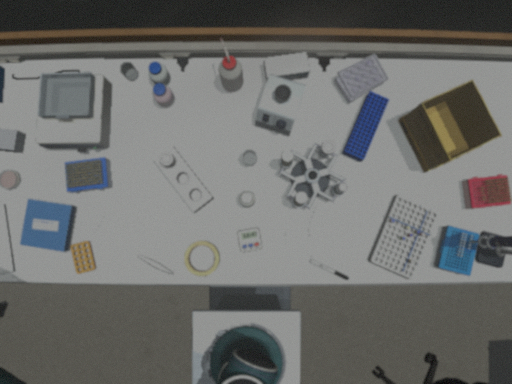

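View pics/side0.png

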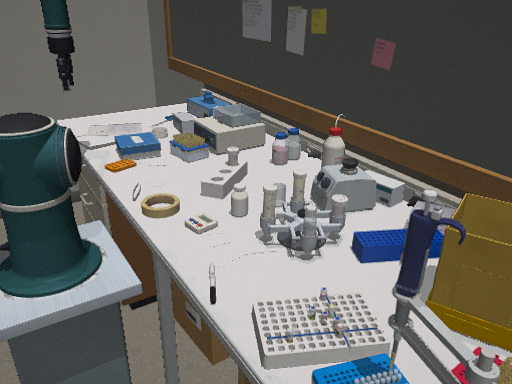

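```bash
python3 - <<'E'
from h import *
a=cv2.imread("pics/top0.png");b=cv2.imread("pics/side0.png")
A=cv2.resize(a[130:220,140:360],(800,327),interpolation=cv2.INTER_CUBIC)
B=cv2.resize(b[140:265,190:360],(371,273),interpolation=cv2.INTER_CUBIC)
o=np.zeros((600,800,3),np.uint8);o[:327]=A;o[327:,:371]=B
cv2.imwrite("pics/z0.png",o)
c=shot("top");print(unproj(c,[[313,175],[184,179],[250,158],[247,199]],[.07,.045,.06,.085]))
E
```

```text
[[ 0.54445004 -0.19508465  0.07      ]
 [ 0.53552604  0.17897843  0.045     ]
 [ 0.59516844 -0.01406384  0.06      ]
 [ 0.47435631 -0.00629655  0.085     ]]
```

View pics/z0.png

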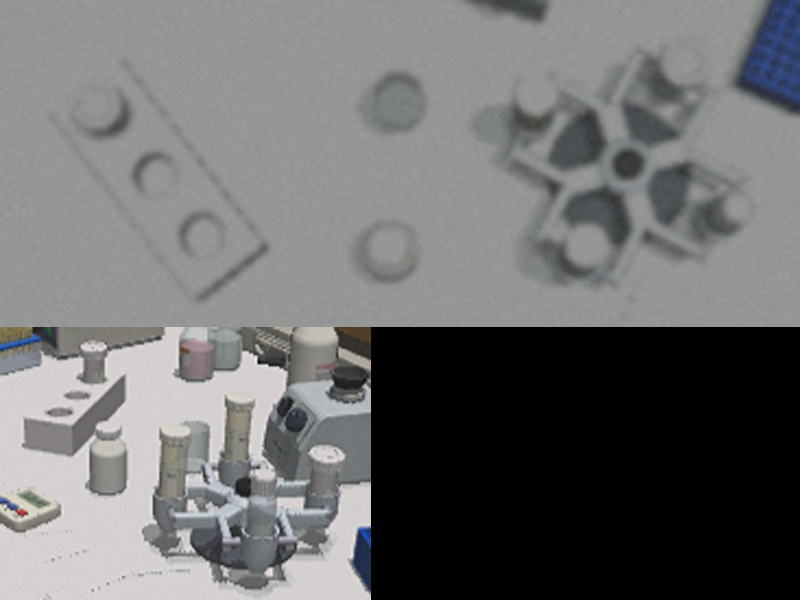

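```bash
python3 - <<'E'
from h import *
c=shot("top")
cr=np.array([[585,248],[535,100],[682,64],[733,212],[100,105],[155,172],[203,235],[628,164],[397,100],[390,250]])
uv=cr/3.636+[140,130]
P=unproj(c,uv,[.140,.140,.110,.131,.096,.045,.045,.077,.059,.085]);print(P.round(3))
print("mids",(P[0]+P[2])/2,(P[1]+P[3])/2)
for a,b in((2,0),(3,1)): d=P[b]-P[a];print(np.hypot(d[0],d[1]),np.degrees(np.arctan2(d[1],d[0])))
d=P[4]-P[6];print(np.hypot(d[0],d[1]),np.degrees(np.arctan2(d[1],d[0])))
s=shot("side");print(proj(s,P).round(0))
w=shot("wrist");print(w["fovy"],np.array(w["hand_eye"]).round(3))
s=bot.read_state();print(R.from_rotvec(s["tcp_rot"]).as_matrix().round(3))
E
```

```text
[[ 0.473 -0.153  0.14 ]
 [ 0.584 -0.116  0.14 ]
 [ 0.617 -0.232  0.11 ]
 [ 0.5   -0.265  0.131]
 [ 0.587  0.219  0.096]
 [ 0.541  0.183  0.045]
 [ 0.49   0.144  0.045]
 [ 0.543 -0.193  0.077]
 [ 0.597 -0.012  0.059]
 [ 0.475 -0.007  0.085]]
mids [ 0.54479576 -0.19249432  0.125     ] [ 0.54202369 -0.19094742  0.1355    ]
0.1646203643987501 151.2037015573176
0.17075280364446702 60.79803011425838
0.1227391060027432 37.674840133755325
[[269. 187.]
 [298. 172.]
 [338. 198.]
 [309. 207.]
 [233. 149.]
 [226. 171.]
 [217. 179.]
 [303. 211.]
 [277. 186.]
 [239. 186.]]
69.20879247543373 [[ 0.    -0.946 -0.324  0.084]
 [ 1.     0.001 -0.     0.   ]
 [ 0.    -0.324  0.946  0.031]
 [ 0.     0.     0.     1.   ]]
[[-0.95   0.312 -0.   ]
 [ 0.312  0.95  -0.001]
 [ 0.    -0.001 -1.   ]]
```

drive_tool(increments=[{"delta_pos":[0,0,0],"turn":0.094,"jaw":1},{"delta_pos":[0,0,0],"turn":0.094,"jaw":1},{"delta_pos":[-36,-17,0],"turn":0,"jaw":1},{"delta_pos":[-36,-17,0],"turn":0,"jaw":1},{"delta_pos":[-36,-17,0],"turn":0,"jaw":1},{"delta_pos":[-36,-17,0],"turn":0,"jaw":1},{"delta_pos":[-36,-17,0],"turn":0,"jaw":1},{"delta_pos":[-36,-17,0],"turn":0,"jaw":1}])

```text
time: 0.97
tool_pos: [0.3506, 0.446, 0.4048]
tcp_rot: [0.784, 3.042, 0.0]
wrist_force: [0.5, 0.9, 0.9]
width: 1.0
grip_force: 0.0
```

drive_tool(increments=[{"delta_pos":[-36,-17,0],"turn":0,"jaw":1},{"delta_pos":[-36,-17,0],"turn":0,"jaw":1},{"delta_pos":[-36,-17,0],"turn":0,"jaw":1},{"delta_pos":[-36,-17,0],"turn":0,"jaw":1},{"delta_pos":[-36,-17,0],"turn":0,"jaw":1},{"delta_pos":[-36,-17,0],"turn":0,"jaw":1},{"delta_pos":[-36,-17,0],"turn":0,"jaw":1},{"delta_pos":[0,0,0],"turn":0,"jaw":1}])

```text
time: 1.63
tool_pos: [0.5162, 0.2166, 0.405]
tcp_rot: [0.792, 3.037, -0.003]
wrist_force: [-0.2, 1.1, 1.3]
width: 1.003
grip_force: 0.0
```

```bash
cat >> h.py <<'E'
def go(*targets):
    """tool-axis shifts (mm) from measured pose to each world target in turn"""
    s=bot.read_state();p=np.array(s["tool_pos"]);M=R.from_rotvec(s["tcp_rot"]).as_matrix()
    print("t",round(s["time"],2),"pos",p.round(4),"yaw y",np.degrees(np.arctan2(M[1,1],M[0,1])).round(1),"zax",M[:,2].round(4),"w",round(float(s["width"]),3),"F",np.array(s["wrist_force"]).round(1),"grip",round(float(s["grip_force"]),1),"q6",s["q"][5].round(2))
    for t in targets:
        d=M.T@(np.array(t)-p)*1000;print("  to",t,"shift",d.round(1),"dist",np.linalg.norm(d).round(0));p=np.array(t)
E
python3 - <<'E'
from h import *
go((.502,-.266,.405))
c=shot("wrist","pics/w1.png")
print(proj(c,[[.49,.144,.045],[.539,.1815,.045],[.588,.219,.096]]))
E
```

```text
t 1.63 pos [0.5162 0.2166 0.405 ] yaw y 60.8 zax [ 0.0028 -0.0028 -1.    ] w 1.003 F [-0.2  1.1  1.3] grip 0.0 q6 -0.71
  to (0.502, -0.266, 0.405) shift [-223.3 -428.     1.2] dist 483.0
[[192.07456824 178.78559038]
 [238.59060641 197.51620358]
 [287.46973524 233.9953907 ]]
```

View pics/w1.png

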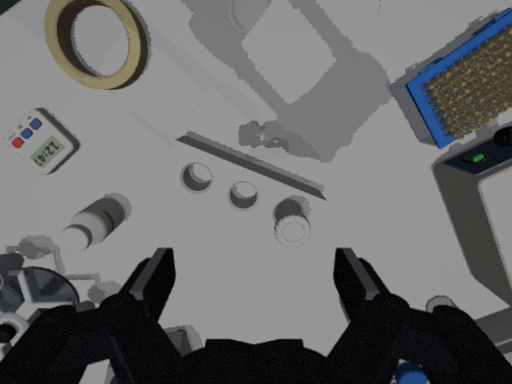

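```bash
python3 - <<'E'
from h import *
c=shot("wrist")
print(unproj(c,[[197,178],[243,195],[292.5,232]],[.045,.045,.096]))
g=cv2.cvtColor(c["pixels"],cv2.COLOR_RGB2GRAY)
ci=cv2.HoughCircles(cv2.medianBlur(g[150:260,170:330],3),cv2.HOUGH_GRADIENT,1,25,param1=80,param2=14,minRadius=12,maxRadius=22)
print(None if ci is None else ci[0]+[170,150,0])
E
```

```text
[[0.48990074 0.152819   0.045     ]
 [0.53655582 0.19099058 0.045     ]
 [0.58630743 0.22782719 0.096     ]]
[[195.5        178.5         14.10000038]
 [241.5        197.5         13.80000019]
 [286.5        215.5         13.60000038]]
```

drive_tool(increments=[{"delta_pos":[-18,-35,0],"turn":0,"jaw":1},{"delta_pos":[-18,-35,0],"turn":0,"jaw":1},{"delta_pos":[-18,-35,0],"turn":0,"jaw":1},{"delta_pos":[-18,-35,0],"turn":0,"jaw":1},{"delta_pos":[-18,-35,0],"turn":0,"jaw":1},{"delta_pos":[-18,-35,0],"turn":0,"jaw":1},{"delta_pos":[-18,-35,0],"turn":0,"jaw":1},{"delta_pos":[-18,-35,0],"turn":0,"jaw":1}])

```text
time: 2.4
tool_pos: [0.5032, -0.0931, 0.4049]
tcp_rot: [0.781, 3.043, 0.001]
wrist_force: [0.8, 0.4, -0.0]
width: 0.998
grip_force: 0.0
```

drive_tool(increments=[{"delta_pos":[-18,-35,0],"turn":0,"jaw":1},{"delta_pos":[-18,-35,0],"turn":0,"jaw":1},{"delta_pos":[-18,-35,0],"turn":0,"jaw":1},{"delta_pos":[0,0,0],"turn":0,"jaw":1},{"delta_pos":[0,0,0],"turn":0,"jaw":1}])

```text
time: 2.82
tool_pos: [0.5002, -0.2115, 0.4045]
tcp_rot: [-0.788, -3.041, -0.001]
wrist_force: [-0.1, 0.4, 0.3]
width: 0.998
grip_force: 0.0
```

```bash
python3 - <<'E'
from h import *
go((.502,-.266,.405))
c=shot("wrist","pics/w2.png")
print(proj(c,[[.502,-.266,.131],[.469,-.151,.14],[.585,-.118,.14],[.618,-.233,.11],[.5435,-.192,.077]]))
E
```

```text
t 2.82 pos [ 0.5002 -0.2115  0.4045] yaw y 61.0 zax [-2.e-04  8.e-04 -1.e+00] w 0.998 F [-0.1  0.4  0.3] grip 0.0 q6 -1.51
  to (0.502, -0.266, 0.405) shift [-28.  -46.7  -0.5] dist 54.0
[[204.52918699 221.06386065]
 [299.39640594 131.86941393]
 [387.22702912 226.06898447]
 [287.80838802 282.77176919]
 [287.06727024 201.41310095]]
```

View pics/w2.png

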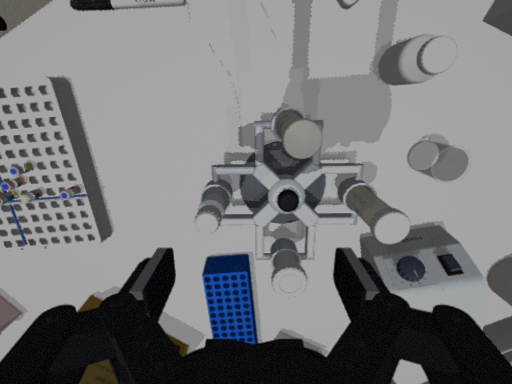

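```bash
python3 - <<'E'
from h import *
c=shot("wrist")
P=unproj(c,[[208,222],[302,136],[390,225],[289,281],[288.5,199]],[.131,.14,.14,.11,.077]);print(P.round(4))
print((P[0]+P[2])/2,(P[1]+P[3])/2)
for a,b in((0,2),(3,1)):
    d=P[b]-P[a];print(np.hypot(d[0],d[1]),np.degrees(np.arctan2(d[1],d[0])))
go((.502,-.266,.405))
E
```

```text
[[ 0.5045 -0.2623  0.131 ]
 [ 0.473  -0.1493  0.14  ]
 [ 0.585  -0.114   0.14  ]
 [ 0.6165 -0.2292  0.11  ]
 [ 0.5416 -0.1879  0.077 ]]
[ 0.54475483 -0.18813267  0.1355    ] [ 0.54474248 -0.18928946  0.125     ]
0.16874855345460052 61.50651679450101
0.16428632600546314 150.8995184938783
t 2.92 pos [ 0.5003 -0.2097  0.4045] yaw y 61.1 zax [-3.0e-04  1.2e-03 -1.0e+00] w 1.001 F [0.  1.1 0.2] grip 0.0 q6 -1.51
  to (0.502, -0.266, 0.405) shift [-28.7 -48.5  -0.6] dist 56.0
```

drive_tool(increments=[{"delta_pos":[-14,-22.5,0],"turn":0,"jaw":1},{"delta_pos":[-14,-22.5,0],"turn":0,"jaw":1},{"delta_pos":[0,0,0],"turn":0,"jaw":1},{"delta_pos":[0,0,34],"turn":0,"jaw":1},{"delta_pos":[0,0,34],"turn":0,"jaw":1},{"delta_pos":[0,0,34],"turn":0,"jaw":1},{"delta_pos":[0,0,0],"turn":0,"jaw":0.3},{"delta_pos":[0,0,0],"turn":0,"jaw":0.3}])

```text
time: 3.58
tool_pos: [0.5023, -0.2616, 0.3007]
tcp_rot: [-0.78, -3.038, -0.003]
wrist_force: [0.3, -1.0, 0.3]
width: 0.749
grip_force: 0.0
```

```bash
python3 - <<'E'
from h import *
go((.5035,-.2635,.277))
c=shot("wrist","pics/w3.png")
E
```

```text
t 3.58 pos [ 0.5023 -0.2616  0.3007] yaw y 61.2 zax [-0.0049  0.0033 -1.    ] w 0.749 F [ 0.3 -1.   0.3] grip 0.0 q6 -1.59
  to (0.5035, -0.2635, 0.277) shift [-2.1 -1.1 23.7] dist 24.0
```

View pics/w3.png

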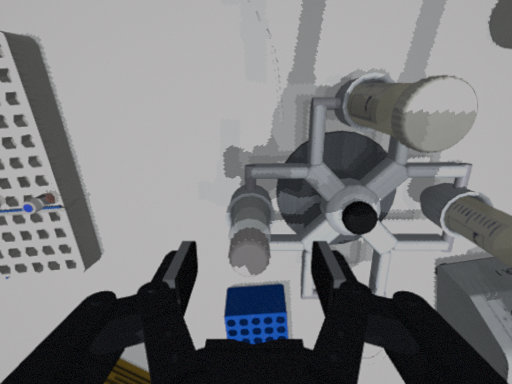

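```bash
python3 - <<'E'
from h import *
c=shot("wrist");s=bot.read_state();print(s["tool_pos"])
print(unproj(c,[[250,257],[433,110],[480,225],[360,217]],[.131,.14,.14,.077]),proj(c,[[*s["tool_pos"][:2],.131]]))
go((.5035,-.2635,.277))
E
```

```text
[ 0.50403536 -0.26324275  0.30475341]
[[ 0.50611149 -0.26633322  0.131     ]
 [ 0.47420578 -0.15403298  0.14      ]
 [ 0.54129128 -0.15030527  0.14      ]
 [ 0.54479679 -0.19281916  0.077     ]] [[252.93360154 251.99769918]]
t 3.68 pos [ 0.504  -0.2632  0.3048] yaw y 61.2 zax [ 0.0023 -0.0011 -1.    ] w 0.648 F [ 0.7 -0.1  0.3] grip 0.0 q6 -1.59
  to (0.5035, -0.2635, 0.277) shift [ 0.4 -0.5 27.8] dist 28.0
```

drive_tool(increments=[{"delta_pos":[-2,-2,14],"turn":0,"jaw":0.3},{"delta_pos":[0,0,13],"turn":0,"jaw":0.3},{"delta_pos":[0,0,0],"turn":0,"jaw":0.3},{"delta_pos":[0,0,0],"turn":0,"jaw":-1},{"delta_pos":[0,0,0],"turn":0,"jaw":-1},{"delta_pos":[0,0,0],"turn":0,"jaw":-1},{"delta_pos":[0,0,0],"turn":0,"jaw":-1},{"delta_pos":[0,0,0],"turn":0,"jaw":-1}], grip_force=40)

```text
time: 4.35
tool_pos: [0.5041, -0.267, 0.2769]
tcp_rot: [0.784, 3.04, -0.001]
wrist_force: [0.1, -0.3, 4.2]
width: 0.272
grip_force: 36.9
```

drive_tool(increments=[{"delta_pos":[0,0,0],"turn":0,"jaw":-1},{"delta_pos":[0,0,0],"turn":0,"jaw":-1},{"delta_pos":[0,0,-3],"turn":0,"jaw":-1}])

```text
time: 4.6
tool_pos: [0.5036, -0.2667, 0.2785]
tcp_rot: [-0.785, -3.042, -0.0]
wrist_force: [0.0, -0.2, -1.2]
width: 0.265
grip_force: 36.3
```

drive_tool(increments=[{"delta_pos":[0,0,-32],"turn":0,"jaw":-1},{"delta_pos":[0,0,-32],"turn":0,"jaw":-1},{"delta_pos":[0,0,-32],"turn":0,"jaw":-1},{"delta_pos":[0,0,-30],"turn":0,"jaw":-1},{"delta_pos":[19,32,0],"turn":0,"jaw":-1},{"delta_pos":[19,32,0],"turn":0,"jaw":-1},{"delta_pos":[19,32,0],"turn":0,"jaw":-1},{"delta_pos":[19,32,0],"turn":0,"jaw":-1}])

```text
time: 5.27
tool_pos: [0.4984, -0.1168, 0.4044]
tcp_rot: [-0.786, -3.041, -0.0]
wrist_force: [0.3, 0.5, -1.0]
width: 0.265
grip_force: 37.4
```

drive_tool(increments=[{"delta_pos":[19,32,0],"turn":0,"jaw":-1},{"delta_pos":[19,32,0],"turn":0,"jaw":-1},{"delta_pos":[19,32,0],"turn":0,"jaw":-1},{"delta_pos":[19,32,0],"turn":0,"jaw":-1},{"delta_pos":[19,32,0],"turn":0,"jaw":-1},{"delta_pos":[19,32,0],"turn":0,"jaw":-1},{"delta_pos":[20,33,0],"turn":0,"jaw":-1},{"delta_pos":[0,0,0],"turn":0,"jaw":-1}])

```text
time: 5.93
tool_pos: [0.4896, 0.149, 0.4043]
tcp_rot: [-0.776, -3.042, -0.005]
wrist_force: [0.4, 0.4, -0.2]
width: 0.268
grip_force: 37.5
```

drive_tool(increments=[{"delta_pos":[0,0,0],"turn":0,"jaw":-1},{"delta_pos":[0,0,0],"turn":0,"jaw":-1},{"delta_pos":[0,0,0],"turn":0,"jaw":-1}])

```text
time: 6.18
tool_pos: [0.4905, 0.1428, 0.4043]
tcp_rot: [-0.786, -3.041, 0.001]
wrist_force: [0.4, 0.1, -0.7]
width: 0.267
grip_force: 37.5
```

```bash
python3 - <<'E'
from h import *
go((.49,.146,.405))
c=shot("wrist","pics/w4.png")
print(proj(c,[[.49,.146,.045],[.539,.1815,.045],[.588,.219,.096]]))
E
```

```text
t 6.18 pos [0.4905 0.1428 0.4043] yaw y 61.0 zax [-8.e-04 -8.e-04 -1.e+00] w 0.267 F [ 0.4  0.1 -0.7] grip 37.5 q6 -0.83
  to (0.49, 0.146, 0.405) shift [ 2.   2.5 -0.7] dist 3.0
[[256.20144884 168.58199403]
 [300.33433519 188.76840066]
 [358.35258296 224.82054174]]
```

View pics/w4.png

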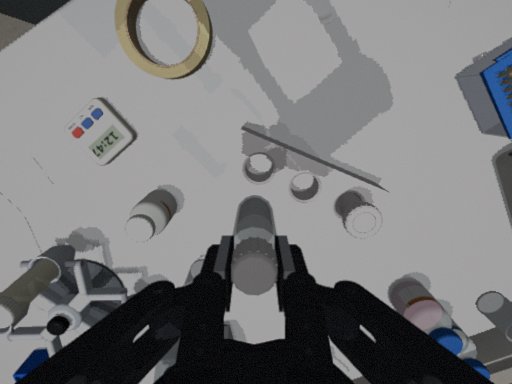

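```bash
python3 - <<'E'
from h import *
c=shot("wrist");s=bot.read_state();p=s["tool_pos"]
print(p,unproj(c,[[259,167.5],[304,186.5],[364,221.5]],[.045,.045,.096]))
print(proj(c,[[*p[:2],.15],[*p[:2],.259]]))
I=c["pixels"][:,:,::-1];o=cv2.resize(I[140:300,200:390],None,fx=4,fy=4,interpolation=cv2.INTER_CUBIC)[:600];cv2.imwrite("pics/w4z.png",o)
E
```

```text
[0.49069393 0.14246163 0.40450149] [[0.49065228 0.14942204 0.045     ]
 [0.53877128 0.18654058 0.045     ]
 [0.58753244 0.22561509 0.096     ]]
[[253.89739408 200.6171275 ]
 [253.67459385 279.53662988]]
```

View pics/w4z.png

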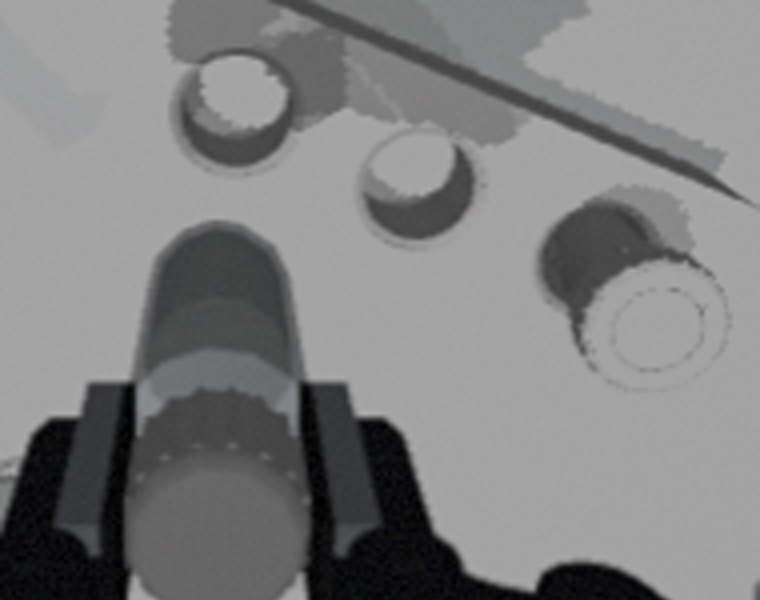

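drive_tool(increments=[{"delta_pos":[2,2.5,22],"turn":0,"jaw":-1},{"delta_pos":[0,0,34],"turn":0,"jaw":-1},{"delta_pos":[0,0,34],"turn":0,"jaw":-1},{"delta_pos":[0,0,0],"turn":0,"jaw":-1},{"delta_pos":[0,0,0],"turn":0,"jaw":-1},{"delta_pos":[0,0,0],"turn":0,"jaw":-1}])

```text
time: 6.78
tool_pos: [0.4908, 0.1464, 0.3161]
tcp_rot: [0.786, 3.04, 0.001]
wrist_force: [0.0, -0.0, 0.1]
width: 0.27
grip_force: 37.5
```

```bash
python3 - <<'E'
from h import *
go((.49,.1455,.315))
c=shot("wrist");s=bot.read_state();p=s["tool_pos"]
b=p[2]-.255
print(proj(c,[[*p[:2],b],[*p[:2],b+.0145],[.49,.1455,.045]]))
I=c["pixels"][:,:,::-1];o=cv2.resize(I[140:300,180:380],None,fx=3.75,fy=3.75,interpolation=cv2.INTER_CUBIC)[:600];cv2.imwrite("pics/w5.png",o)
E
```

```text
t 6.78 pos [0.4908 0.1464 0.3161] yaw y 61.0 zax [ 1.5e-03  3.0e-04 -1.0e+00] w 0.27 F [ 0.  -0.   0.1] grip 37.5 q6 -0.82
  to (0.49, 0.1455, 0.315) shift [ 0.3 -1.2  1.1] dist 2.0
[[253.95219311 200.56044259]
 [253.96971542 206.89660175]
 [252.14645521 193.36489543]]
```

View pics/w5.png

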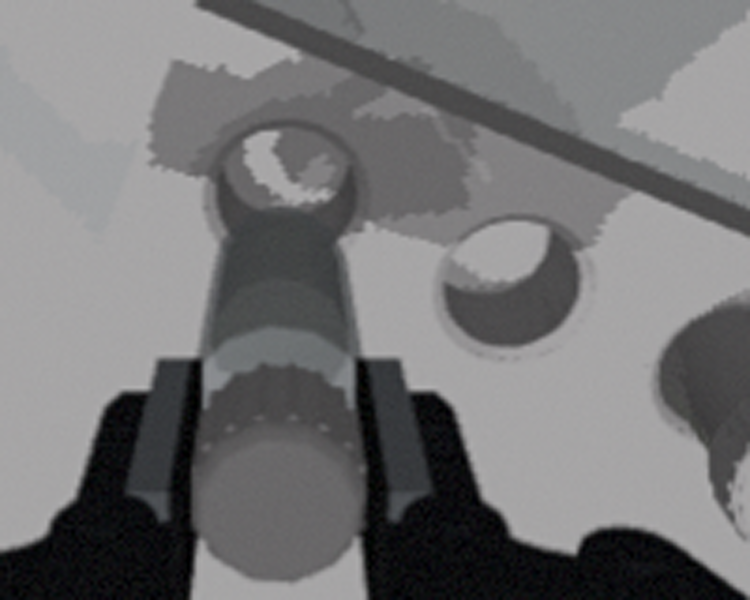

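```bash
python3 - <<'E'
from h import *
c=shot("side");s=bot.read_state();p=np.array(s["tool_pos"])
b=p[2]-.255
ax=proj(c,[[*p[:2],b],[*p[:2],b+.08],[*p[:2],b+.109],[.49,.1455,.045]]);print(ax)
u,v=ax[0].astype(int);u0=u-45;v0=v-60
o=cv2.resize(c["pixels"][v0:v0+90,u0:u0+100,::-1],None,fx=6,fy=6,interpolation=cv2.INTER_CUBIC)
for q in ax: cv2.circle(o,tuple(int(x) for x in (q-[u0,v0]+.5)*6),3,(0,0,255),-1)
cv2.imwrite("pics/s5.png",o)
E
```

```text
[[216.92964322 172.78645426]
 [216.21042029 146.9325175 ]
 [215.93827471 137.2021267 ]
 [216.87597461 178.49921563]]
```

View pics/s5.png

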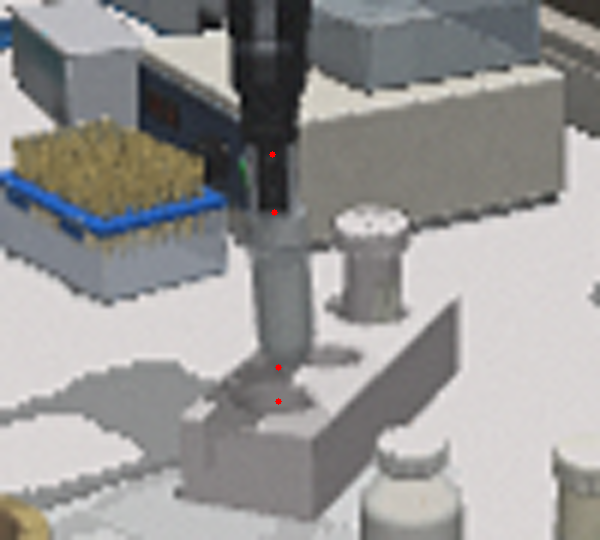

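drive_tool(increments=[{"delta_pos":[6,1.5,0],"turn":0,"jaw":-1},{"delta_pos":[0,0,10],"turn":0,"jaw":-1},{"delta_pos":[0,0,8],"turn":0,"jaw":-1},{"delta_pos":[0,0,6],"turn":0,"jaw":-1},{"delta_pos":[0,0,0],"turn":0,"jaw":-1}], grip_force=25)

```text
time: 7.3
tool_pos: [0.4844, 0.151, 0.2885]
tcp_rot: [-0.783, -3.039, 0.003]
wrist_force: [-1.2, -0.2, -0.5]
width: 0.269
grip_force: 37.5
```

```bash
python3 - <<'E'
from h import *
go((.49,.1455,.265))
c=shot("wrist");d=shot("side")
A=cv2.resize(c["pixels"][150:300,180:330,::-1],(520,520),interpolation=cv2.INTER_CUBIC)
B=cv2.resize(d["pixels"][115:205,185:235,::-1],(280,504),interpolation=cv2.INTER_CUBIC)
o=np.zeros((520,800,3),np.uint8);o[:,:520]=A;o[:504,520:]=B;cv2.imwrite("pics/w6.png",o)
E
```

```text
t 7.3 pos [0.4844 0.151  0.2885] yaw y 61.1 zax [-0.0035 -0.001  -1.    ] w 0.269 F [-1.2 -0.2 -0.5] grip 37.5 q6 -0.81
  to (0.49, 0.1455, 0.265) shift [-7.6 -2.1 23.5] dist 25.0
```

View pics/w6.png

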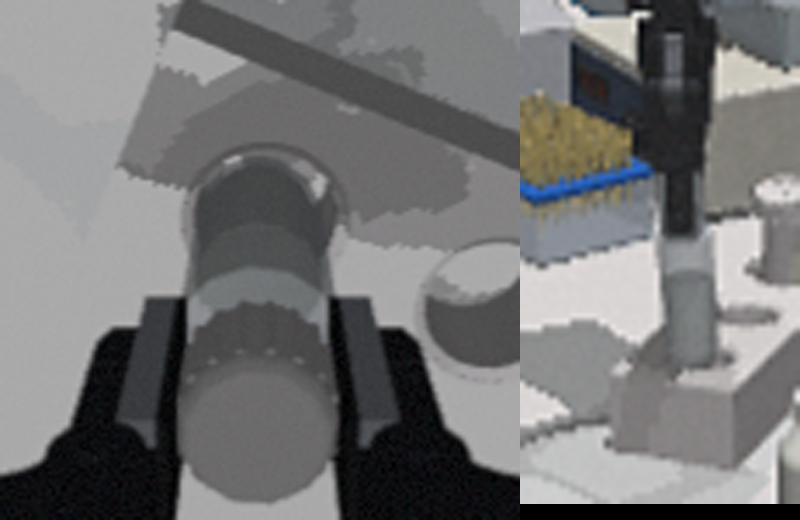

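drive_tool(increments=[{"delta_pos":[-1,1,7],"turn":0,"jaw":-1},{"delta_pos":[0,0,7],"turn":0,"jaw":-1},{"delta_pos":[0,0,6],"turn":0,"jaw":-1},{"delta_pos":[0,0,0],"turn":0,"jaw":-1}])

```text
time: 7.73
tool_pos: [0.4861, 0.1513, 0.2688]
tcp_rot: [-0.784, -3.04, 0.002]
wrist_force: [0.5, 0.2, -1.5]
width: 0.272
grip_force: 37.5
```

```bash
python3 - <<'E'
from h import *
go()
E
```

```text
t 7.73 pos [0.4861 0.1513 0.2688] yaw y 61.1 zax [-2.9e-03 -8.0e-04 -1.0e+00] w 0.272 F [ 0.5  0.2 -1.5] grip 37.5 q6 -0.81
```

drive_tool(increments=[{"delta_pos":[0,0,3],"turn":0,"jaw":-1},{"delta_pos":[0,0,0],"turn":0,"jaw":0},{"delta_pos":[0,0,0],"turn":0,"jaw":0.5},{"delta_pos":[0,0,0],"turn":0,"jaw":0.7},{"delta_pos":[0,0,-20],"turn":0,"jaw":1},{"delta_pos":[0,0,-40],"turn":0,"jaw":1},{"delta_pos":[0,0,-40],"turn":0,"jaw":1},{"delta_pos":[0,0,-34],"turn":0,"jaw":1}])

```text
time: 8.4
tool_pos: [0.4869, 0.1516, 0.4044]
tcp_rot: [0.784, 3.041, 0.001]
wrist_force: [1.1, -0.5, 0.3]
width: 1.002
grip_force: 0.0
```

drive_tool(increments=[{"delta_pos":[0,0,0],"turn":0,"jaw":1},{"delta_pos":[0,0,0],"turn":0,"jaw":1}])

```text
time: 8.57
tool_pos: [0.4879, 0.1518, 0.4056]
tcp_rot: [0.783, 3.036, 0.006]
wrist_force: [0.3, -1.3, -0.0]
width: 1.004
grip_force: 0.0
```

```bash
python3 - <<'E'
from h import *
go((.472,-.152,.40))
c=shot("wrist");d=shot("side")
A=cv2.resize(c["pixels"][140:320,160:400,::-1],(560,420),interpolation=cv2.INTER_CUBIC)
B=cv2.resize(d["pixels"][115:205,185:235,::-1],(233,420),interpolation=cv2.INTER_CUBIC)
cv2.imwrite("pics/w7.png",np.hstack([A,B]))
E
```

```text
t 8.57 pos [0.4879 0.1518 0.4056] yaw y 61.1 zax [ 0.0074  0.0019 -1.    ] w 1.004 F [ 0.3 -1.3 -0. ] grip 0.0 q6 -0.81
  to (0.472, -0.152, 0.4) shift [-133.  -273.6    4.9] dist 304.0
```

View pics/w7.png

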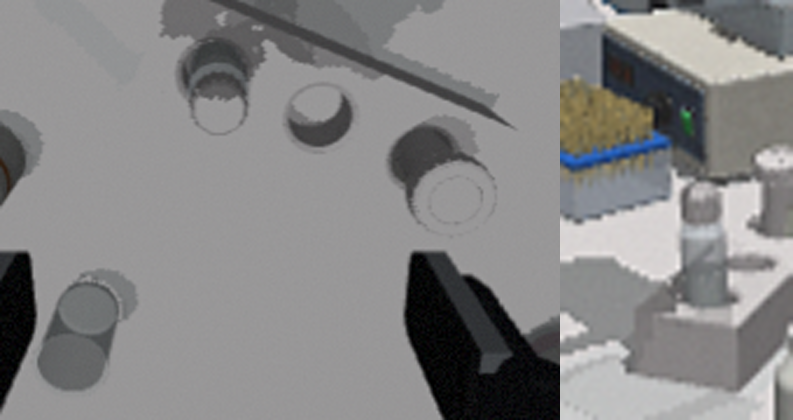

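drive_tool(increments=[{"delta_pos":[-16.6,-34.2,0],"turn":0,"jaw":1},{"delta_pos":[-16.6,-34.2,0],"turn":0,"jaw":1},{"delta_pos":[-16.6,-34.2,0],"turn":0,"jaw":1},{"delta_pos":[-16.6,-34.2,0],"turn":0,"jaw":1},{"delta_pos":[-16.6,-34.2,0],"turn":0,"jaw":1},{"delta_pos":[-16.6,-34.2,0],"turn":0,"jaw":1},{"delta_pos":[-16.6,-34.2,0],"turn":0,"jaw":1},{"delta_pos":[-16.6,-34.2,0],"turn":0,"jaw":1}])

```text
time: 9.33
tool_pos: [0.4695, -0.1537, 0.3992]
tcp_rot: [-0.783, -3.038, -0.001]
wrist_force: [1.4, -0.3, -0.2]
width: 1.0
grip_force: 0.0
```

drive_tool(increments=[{"delta_pos":[0,0,35],"turn":0,"jaw":1},{"delta_pos":[0,0,35],"turn":0,"jaw":1},{"delta_pos":[0,0,0],"turn":0,"jaw":1},{"delta_pos":[0,0,0],"turn":0,"jaw":1},{"delta_pos":[0,0,0],"turn":0,"jaw":1},{"delta_pos":[0,0,0],"turn":0,"jaw":1}])

```text
time: 9.83
tool_pos: [0.4716, -0.1519, 0.3334]
tcp_rot: [0.782, 3.04, -0.0]
wrist_force: [0.0, 0.3, -0.0]
width: 0.998
grip_force: 0.0
```

```bash
cat >> h.py <<'E'
def circ(c,P,r,n=4,win=35,tol=.15):
    """Hough circles near the projection of world point P, radius r m; world positions at P's height"""
    u=proj(c,P)[0]; M=np.array(c["camera_from_world"]);k,_=K(c)
    dep=(M[:3,:3]@np.array(P)+M[:3,3])[2]; rp=r*k[0,0]/dep
    S=4; W=int(win+rp*1.3); x0,y0=max(0,int(u[0])-W),max(0,int(u[1])-W)
    g=cv2.cvtColor(c["pixels"],cv2.COLOR_RGB2GRAY)[y0:y0+2*W,x0:x0+2*W]
    g=cv2.GaussianBlur(cv2.resize(g,None,fx=S,fy=S,interpolation=cv2.INTER_CUBIC),(0,0),2)
    ci=cv2.HoughCircles(g,cv2.HOUGH_GRADIENT_ALT,1.5,S*rp*.3,param1=100,param2=.6,minRadius=int(S*rp*(1-tol)),maxRadius=int(S*rp*(1+tol)))
    print("pred px",u.round(1),"r",rp.round(1))
    if ci is None: print("none");return
    for a,b,q in ci[0][:n]:
        uv=[(a+.5)/S-.5+x0,(b+.5)/S-.5+y0];print(" px",np.round(uv,1),"r",round(q/S,1),"world",unproj(c,[uv],P[2])[0].round(4))
E
python3 - <<'E'
from h import *
go((.472,-.152,.288))
c=shot("wrist","pics/w8.png")
circ(c,(.472,-.152,.14),.017)
p=bot.read_state()["tool_pos"];print(proj(c,[[*p[:2],.14]]))
E
```

```text
t 9.83 pos [ 0.4716 -0.1519  0.3334] yaw y 61.1 zax [ 2.4e-03 -9.0e-04 -1.0e+00] w 0.998 F [ 0.   0.3 -0. ] grip 0.0 q6 -1.43
  to (0.472, -0.152, 0.288) shift [-0.2  0.1 45.4] dist 45.0
pred px [253.7 233.2] r 26.2
none
[[253.59878345 232.91446947]]
```

```bash
sed -i 's/HOUGH_GRADIENT_ALT,1.5,S\*rp\*.3,param1=100,param2=.6/HOUGH_GRADIENT,1,S*rp*.15,param1=60,param2=18/' h.py
python3 - <<'E'
from h import *
c=shot("wrist")
circ(c,(.472,-.152,.14),.017,n=6,win=14)
g=cv2.cvtColor(c["pixels"],cv2.COLOR_RGB2GRAY)
print(g[195:275:4,215:295:4])
E
```

```text
pred px [253.6 232.5] r 26.2
none
[[130 150 117 154 122 124  62  74  68  69  76  75  75  72  66  96 157  74
   90  91]
 [129 149 120 154 120 152  61  70  75  74  77  73  73  71  68  94 159  84
  161 109]
 [133 151 122  79  43  95  67  75  74  75  76  75  72  72  70  66  54  67
  162 155]
 [140 152 125  56  45  50  71  83  77  69  70  69  73  78  69  68  63  78
  161 152]
 [112 153 130  65  49  48  78  72  67  70  76  73  70  72  73  63  65  87
  163 153]
 [ 60 161 141  41  35  49  72  73  81  91  96  95  95  91  77  71  40  92
  162 152]
 [ 58 161 152  47  34  53  74  92 100  98 102 102 103 100  98  81  54  97
  162 150]
 [ 76 162 153  46  34  67  97 100  99 100 100  99  99  99  98  98  77 102
  161 148]
 [ 81 159 156  59  45 130  98  98  98  99 100  99  99  99  98 100  95 109
  162 146]
 [ 61 160 158  91  64 139 154 145 100  98 100 100 100  99  99  99 101 123
  161 142]
 [ 82 150 160 160 100  97  95 100  99  97  98 100 100  98  98  98  97 141
  161 136]
 [138 160 161 159 161  98  93 150 107 130  96  98  96  97  98  99  95 152
  161 161]
 [156 160 160 161 161 144 153 153 152 154 100  95  96  95  98 100  93 161
  159 160]
 [ 73 145 160 159 159 158 154 153 153 151 153 152  95  96  97  97 152 161
  162  91]
 [ 73  73 120 160 161 160 150 153 152 153 152 150 149  96  92 145 161 163
   76  75]
 [ 73  74  73  91 160 158 133 143 141 149 151 150 149 131 132 160 159  51
   49  75]
 [ 77  74  64  65  50 134 148 155 161 160 159 145 161 143 132 129  35  45
   48  46]
 [ 35  40  39  33  36 143 156 160 156  36  16  48 109 160 139 121  35  36
   31  36]
 [124  35  34  36  31 146 161 139   7  10   6   3   6 116 152 130  32  34
   36  35]
 [160 130  60  59  61 147 161  42  15  24  23  25  17  88 157 112  58  41
   45 129]]
```

drive_tool(increments=[{"delta_pos":[-3,2,0],"turn":0,"jaw":1},{"delta_pos":[0,0,22],"turn":0,"jaw":0.5},{"delta_pos":[0,0,23],"turn":0,"jaw":0.3},{"delta_pos":[0,0,0],"turn":0,"jaw":0.2},{"delta_pos":[0,0,0],"turn":0,"jaw":-1},{"delta_pos":[0,0,0],"turn":0,"jaw":-1},{"delta_pos":[0,0,0],"turn":0,"jaw":-1},{"delta_pos":[0,0,0],"turn":0,"jaw":-1}], grip_force=30)

```text
time: 10.6
tool_pos: [0.475, -0.152, 0.2881]
tcp_rot: [0.784, 3.04, -0.0]
wrist_force: [-0.9, 0.4, 0.1]
width: 0.368
grip_force: 29.8
```

drive_tool(increments=[{"delta_pos":[0,0,0],"turn":0,"jaw":-1},{"delta_pos":[0,0,0],"turn":0,"jaw":-1}])

```text
time: 10.77
tool_pos: [0.4747, -0.152, 0.2875]
tcp_rot: [0.784, 3.041, -0.0]
wrist_force: [1.4, -0.5, -0.2]
width: 0.372
grip_force: 29.8
```

```bash
python3 - <<'E'
from h import *
go()
E
```

```text
t 10.77 pos [ 0.4747 -0.152   0.2875] yaw y 61.1 zax [ 1.3e-03 -5.0e-04 -1.0e+00] w 0.372 F [ 1.4 -0.5 -0.2] grip 29.8 q6 -1.43
```

drive_tool(increments=[{"delta_pos":[0,0,-20],"turn":0,"jaw":-1},{"delta_pos":[0,0,-30],"turn":0,"jaw":-1},{"delta_pos":[0,0,-35],"turn":0,"jaw":-1},{"delta_pos":[0,0,0],"turn":0,"jaw":-1},{"delta_pos":[-28,-28,0],"turn":0,"jaw":-1},{"delta_pos":[-28,-28,0],"turn":0,"jaw":-1},{"delta_pos":[-29,-29,0],"turn":0,"jaw":-1},{"delta_pos":[0,0,0],"turn":0,"jaw":-1}])

```text
time: 11.43
tool_pos: [0.5092, -0.2729, 0.3724]
tcp_rot: [0.788, 3.037, -0.006]
wrist_force: [0.1, -0.0, -0.7]
width: 0.375
grip_force: 30.1
```

drive_tool(increments=[{"delta_pos":[0,0,0],"turn":0,"jaw":-1},{"delta_pos":[0,0,0],"turn":0,"jaw":-1},{"delta_pos":[0,0,0],"turn":0,"jaw":-1}])

```text
time: 11.68
tool_pos: [0.5073, -0.2666, 0.3714]
tcp_rot: [-0.784, -3.042, -0.001]
wrist_force: [-0.8, 0.8, -0.4]
width: 0.375
grip_force: 30.1
```

```bash
python3 - <<'E'
from h import *
go((.508,-.2675,.2875))
c=shot("wrist");d=shot("side");p=bot.read_state()["tool_pos"]
b=p[2]-.2655
print(proj(c,[[*p[:2],b],[*p[:2],.066],[.5035,-.266,.066]]),proj(d,[[*p[:2],b],[*p[:2],b+.106],[.5035,-.266,.066]]))
u,v=proj(d,[[*p[:2],.1]])[0].astype(int);print(u,v)
A=cv2.resize(c["pixels"][150:300,180:330,::-1],(500,500),interpolation=cv2.INTER_CUBIC)
B=cv2.resize(d["pixels"][v-60:v+40,u-30:u+30,::-1],(300,500),interpolation=cv2.INTER_CUBIC)
cv2.imwrite("pics/w9.png",np.hstack([A,B]))
E
```

```text
t 11.68 pos [ 0.5073 -0.2666  0.3714] yaw y 61.1 zax [-6.e-04  7.e-04 -1.e+00] w 0.375 F [-0.8  0.8 -0.4] grip 30.1 q6 -1.59
  to (0.508, -0.2675, 0.2875) shift [-1.1 -0.5 83.9] dist 84.0
[[253.96610903 196.31577599]
 [253.95252306 183.21238733]
 [252.33373864 179.90105591]] [[310.80847468 216.34367112]
 [314.15923621 171.91828028]
 [308.17445937 232.52840106]]
310 218
```

View pics/w9.png

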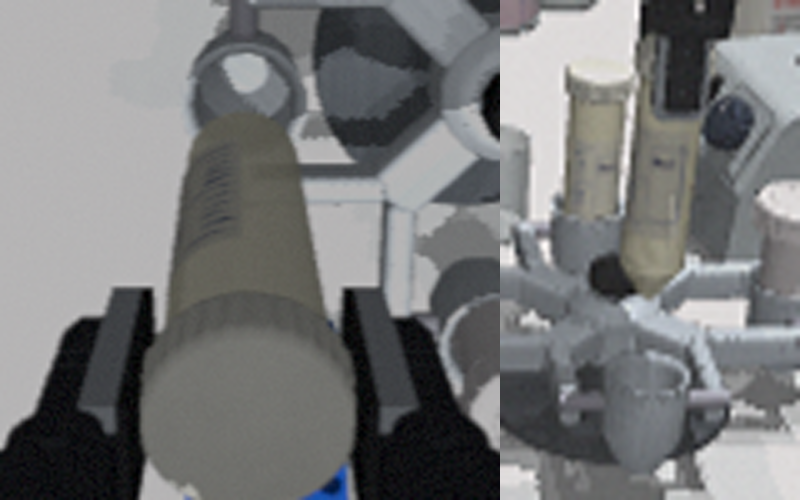

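drive_tool(increments=[{"delta_pos":[1.5,0.5,20],"turn":0,"jaw":-1},{"delta_pos":[0,0,15],"turn":0,"jaw":-1},{"delta_pos":[0,0,10],"turn":0,"jaw":-1},{"delta_pos":[0,0,10],"turn":0,"jaw":-1},{"delta_pos":[0,0,5],"turn":0,"jaw":-1},{"delta_pos":[0,0,0],"turn":0,"jaw":-1}])

```text
time: 12.28
tool_pos: [0.5063, -0.2657, 0.3104]
tcp_rot: [-0.783, -3.04, -0.001]
wrist_force: [-0.4, -0.3, -1.2]
width: 0.372
grip_force: 30.1
```

```bash
python3 - <<'E'
from h import *
go((.508,-.2675,.2875))
E
```

```text
t 12.28 pos [ 0.5063 -0.2657  0.3104] yaw y 61.1 zax [-1.6e-03  9.0e-04 -1.0e+00] w 0.372 F [-0.4 -0.3 -1.2] grip 30.1 q6 -1.59
  to (0.508, -0.2675, 0.2875) shift [-2.4 -0.7 22.9] dist 23.0
```

drive_tool(increments=[{"delta_pos":[0,0,7],"turn":0,"jaw":-1},{"delta_pos":[0,0,6],"turn":0,"jaw":-1},{"delta_pos":[0,0,4],"turn":0,"jaw":-1},{"delta_pos":[0,0,3],"turn":0,"jaw":-1},{"delta_pos":[0,0,0],"turn":0,"jaw":-1}])

```text
time: 12.7
tool_pos: [0.5064, -0.2661, 0.2909]
tcp_rot: [-0.784, -3.041, -0.001]
wrist_force: [0.2, -0.2, -0.3]
width: 0.371
grip_force: 30.1
```

```bash
python3 - <<'E'
from h import *
go((.508,-.2675,.2875))
E
```

```text
t 12.7 pos [ 0.5064 -0.2661  0.2909] yaw y 61.1 zax [-9.e-04  6.e-04 -1.e+00] w 0.371 F [ 0.2 -0.2 -0.3] grip 30.1 q6 -1.59
  to (0.508, -0.2675, 0.2875) shift [-2.1 -0.4  3.4] dist 4.0
```

drive_tool(increments=[{"delta_pos":[0,0,3],"turn":0,"jaw":-1},{"delta_pos":[0,0,0],"turn":0,"jaw":0},{"delta_pos":[0,0,0],"turn":0,"jaw":0.5},{"delta_pos":[0,0,0],"turn":0,"jaw":0.8},{"delta_pos":[0,0,-20],"turn":0,"jaw":1},{"delta_pos":[0,0,-40],"turn":0,"jaw":1},{"delta_pos":[0,0,-40],"turn":0,"jaw":1},{"delta_pos":[13,36,0],"turn":0,"jaw":1}])

```text
time: 13.37
tool_pos: [0.5148, -0.2335, 0.3988]
tcp_rot: [0.787, 3.024, -0.011]
wrist_force: [3.1, -0.9, 1.8]
width: 0.997
grip_force: 0.0
```

drive_tool(increments=[{"delta_pos":[13,36,0],"turn":0,"jaw":1},{"delta_pos":[13,36,0],"turn":0,"jaw":1},{"delta_pos":[13,36,0],"turn":0,"jaw":1},{"delta_pos":[13,36,0],"turn":0,"jaw":1},{"delta_pos":[13,36,0],"turn":0,"jaw":1},{"delta_pos":[13,36,0],"turn":0,"jaw":1},{"delta_pos":[13,36,0],"turn":0,"jaw":1},{"delta_pos":[13,36,0],"turn":0,"jaw":1}])

```text
time: 14.03
tool_pos: [0.5608, 0.0759, 0.3893]
tcp_rot: [0.784, 3.041, 0.001]
wrist_force: [0.9, 0.4, -0.6]
width: 1.0
grip_force: 0.0
```

drive_tool(increments=[{"delta_pos":[13,36,0],"turn":0,"jaw":1},{"delta_pos":[13,36,0],"turn":0,"jaw":1},{"delta_pos":[13,36,0],"turn":0,"jaw":1},{"delta_pos":[11,36,0],"turn":0,"jaw":1},{"delta_pos":[0,0,35],"turn":0,"jaw":1},{"delta_pos":[0,0,35],"turn":0,"jaw":1},{"delta_pos":[0,0,35],"turn":0,"jaw":1},{"delta_pos":[0,0,0],"turn":0,"jaw":1}])

```text
time: 14.7
tool_pos: [0.5832, 0.2236, 0.2756]
tcp_rot: [-0.78, -3.031, 0.012]
wrist_force: [-1.7, -0.4, -2.1]
width: 1.002
grip_force: 0.0
```

drive_tool(increments=[{"delta_pos":[0,0,0],"turn":0,"jaw":1},{"delta_pos":[0,0,0],"turn":0,"jaw":1},{"delta_pos":[0,0,0],"turn":0,"jaw":1}])

```text
time: 14.95
tool_pos: [0.5882, 0.2244, 0.2871]
tcp_rot: [0.784, 3.038, 0.005]
wrist_force: [-0.1, 0.2, 0.3]
width: 1.001
grip_force: 0.0
```

```bash
python3 - <<'E'
from h import *
go((.587,.2255,.245))
c=shot("wrist","pics/w10.png");p=bot.read_state()["tool_pos"]
circ(c,(*p[:2],.096),.02,n=4,win=20,tol=.12)
g=cv2.cvtColor(c["pixels"],cv2.COLOR_RGB2GRAY);print(g[200:290:4,205:305:4])
E
```

```text
t 14.95 pos [0.5882 0.2244 0.2871] yaw y 61.1 zax [ 0.0051  0.0017 -1.    ] w 1.001 F [-0.1  0.2  0.3] grip 0.0 q6 -0.74
  to (0.587, 0.2255, 0.245) shift [ 1.8  0.2 42.1] dist 42.0
pred px [252.4 234.1] r 31.2
none
[[101 106  98  97  98  96  92  74  63  68  72  69  71  69  72  69  65  59
   84  99  98  99  96  97  98]
 [160 154  97  97 108 160 138  91  66  68  76  74  79  76  72  69  67  65
   87  97  98 100 108  97  99]
 [158 158 158 159 158 158 148  68  71  95  96  98 103  96  95  95  91  68
   72  98  99  96  96  96  98]
 [157 158 159 159 158 157  65  87  94 100 100  99  96  98  99  97 101  92
   84  83  99 113 120 112 142]
 [158 158 158 158 157 158  81  95  98  97  98  89  80  75  88  97 100  98
   92  67 120 121 120 121 158]
 [158 160 159 158 157  84  90  99  98  84  98  98  98  99  98  96  95  98
   97  92 149 156 144 147 156]
 [158 158 158 159 158  86  97  97  90  96  97  97  97  98  94  96  95  98
   98  92 122 159 157 158 159]
 [159 157 158 158 158  84  98  99 137  99  97  97  96  97  96  97  99  86
   97  97 137 159 158 159 158]
 [158 158 159 159 159  84  97 159  97 130  9
[... 831 characters left out ...]
59 158 158 157 158 158 158 156 158 158
  158 159 158 158 159 156 157]
 [158 159 157 158 158 157 158 159 158 159 159 158 157 159 159 157 158 159
  156 158 157 159 159 159 158]
 [158 158 157 158 157 159 159 158 158 158 158 159 158 157 159 159 158 158
  158 157 158 158 158 159 158]
 [157 156 157 158 158 159 158 159 157 158 158 157 157 158 157 158 156 158
  156 158 158 157 156 158 159]
 [159 159 156 157 157 157 158 157 157 157 158 157 157 157 158 160 157 158
  157 158 158 157 157 158 158]
 [157 157 160 158 158 157 156 158 158 159 158 158 159 157 157 156 157 159
  158 157 158 157 157 158 158]
 [159 159 158 157 158 157 157 158 158 158 157 158 159 157 157 157 157 158
  157 159 157 157 157 158 157]]
```

drive_tool(increments=[{"delta_pos":[1.5,1,0],"turn":0,"jaw":1},{"delta_pos":[0,0,22],"turn":0,"jaw":0.6},{"delta_pos":[0,0,22],"turn":0,"jaw":0.4},{"delta_pos":[0,0,0],"turn":0,"jaw":0.4},{"delta_pos":[0,0,0],"turn":0,"jaw":-1},{"delta_pos":[0,0,0],"turn":0,"jaw":-1},{"delta_pos":[0,0,0],"turn":0,"jaw":-1},{"delta_pos":[0,0,0],"turn":0,"jaw":-1}])

```text
time: 15.67
tool_pos: [0.5867, 0.226, 0.2415]
tcp_rot: [0.784, 3.04, 0.003]
wrist_force: [0.1, 0.2, -0.6]
width: 0.452
grip_force: 30.1
```

drive_tool(increments=[{"delta_pos":[0,0,0],"turn":0,"jaw":-1},{"delta_pos":[0,0,0],"turn":0,"jaw":-1}])

```text
time: 15.83
tool_pos: [0.5865, 0.226, 0.2411]
tcp_rot: [0.784, 3.04, 0.002]
wrist_force: [-0.8, -1.1, 3.8]
width: 0.446
grip_force: 30.3
```

```bash
python3 - <<'E'
from h import *
go()
E
```

```text
t 15.83 pos [0.5865 0.226  0.2411] yaw y 61.1 zax [ 2.3e-03  7.0e-04 -1.0e+00] w 0.446 F [-0.8 -1.1  3.8] grip 30.3 q6 -0.74
```

drive_tool(increments=[{"delta_pos":[0,0,-20],"turn":0,"jaw":-1},{"delta_pos":[0,0,-40],"turn":0,"jaw":-1},{"delta_pos":[0,0,-40],"turn":0,"jaw":-1},{"delta_pos":[0,0,-40],"turn":0,"jaw":-1},{"delta_pos":[0,0,0],"turn":0,"jaw":-1},{"delta_pos":[-8.3,-38.5,0],"turn":0,"jaw":-1},{"delta_pos":[-8.3,-38.5,0],"turn":0,"jaw":-1},{"delta_pos":[-8.3,-38.5,0],"turn":0,"jaw":-1}])

```text
time: 16.5
tool_pos: [0.5513, 0.1121, 0.3801]
tcp_rot: [0.781, 3.042, 0.0]
wrist_force: [-0.0, -0.9, -0.5]
width: 0.449
grip_force: 30.7
```

drive_tool(increments=[{"delta_pos":[-8.3,-38.5,0],"turn":0,"jaw":-1},{"delta_pos":[-8.3,-38.5,0],"turn":0,"jaw":-1},{"delta_pos":[-8.3,-38.5,0],"turn":0,"jaw":-1},{"delta_pos":[-8.3,-38.5,0],"turn":0,"jaw":-1},{"delta_pos":[-8.3,-38.5,0],"turn":0,"jaw":-1},{"delta_pos":[-8.3,-38.5,0],"turn":0,"jaw":-1},{"delta_pos":[-8.3,-38.5,0],"turn":0,"jaw":-1},{"delta_pos":[0,0,0],"turn":0,"jaw":-1}])

```text
time: 17.17
tool_pos: [0.4705, -0.1565, 0.3799]
tcp_rot: [0.793, 3.039, -0.006]
wrist_force: [0.5, -0.5, -0.5]
width: 0.446
grip_force: 30.8
```

drive_tool(increments=[{"delta_pos":[0,0,20],"turn":0,"jaw":-1},{"delta_pos":[0,0,20],"turn":0,"jaw":-1},{"delta_pos":[0,0,0],"turn":0,"jaw":-1},{"delta_pos":[0,0,0],"turn":0,"jaw":-1},{"delta_pos":[0,0,0],"turn":0,"jaw":-1}])

```text
time: 17.58
tool_pos: [0.4728, -0.1511, 0.3404]
tcp_rot: [0.784, 3.042, -0.0]
wrist_force: [0.6, -0.6, -1.1]
width: 0.45
grip_force: 30.8
```

```bash
python3 - <<'E'
from h import *
go((.4725,-.151,.255))
c=shot("wrist");d=shot("side");p=bot.read_state()["tool_pos"]
b=p[2]-.233
pc=proj(c,[[*p[:2],b],[*p[:2],.066]]);pd=proj(d,[[*p[:2],b],[*p[:2],b+.075],[*p[:2],.066]]);print(pc,pd)
u,v=proj(d,[[*p[:2],.1]])[0].astype(int)
A=c["pixels"][150:300,180:330,::-1];B=d["pixels"][v-60:v+40,u-30:u+30,::-1]
A=cv2.resize(A,(500,500),interpolation=cv2.INTER_CUBIC);B=cv2.resize(B,(300,500),interpolation=cv2.INTER_CUBIC)
for q in pc: cv2.circle(A,tuple(int(x) for x in (q-[180,150]+.5)*10/3),3,(0,0,255),-1)
for q in pd: cv2.circle(B,tuple(int(x) for x in (q-[u-30,v-60]+.5)*5),3,(0,0,255),-1)
cv2.imwrite("pics/w11.png",np.hstack([A,B]))
E
```

```text
t 17.58 pos [ 0.4728 -0.1511  0.3404] yaw y 61.1 zax [ 6.e-04 -2.e-04 -1.e+00] w 0.45 F [ 0.6 -0.6 -1.1] grip 30.8 q6 -1.43
  to (0.4725, -0.151, 0.255) shift [ 0.3 -0.1 85.4] dist 85.0
[[253.77862823 210.61093639]
 [253.80128281 193.03503852]] [[268.73785503 199.1206405 ]
 [269.56591242 169.72906723]
 [268.29636761 214.84101333]]
```

View pics/w11.png

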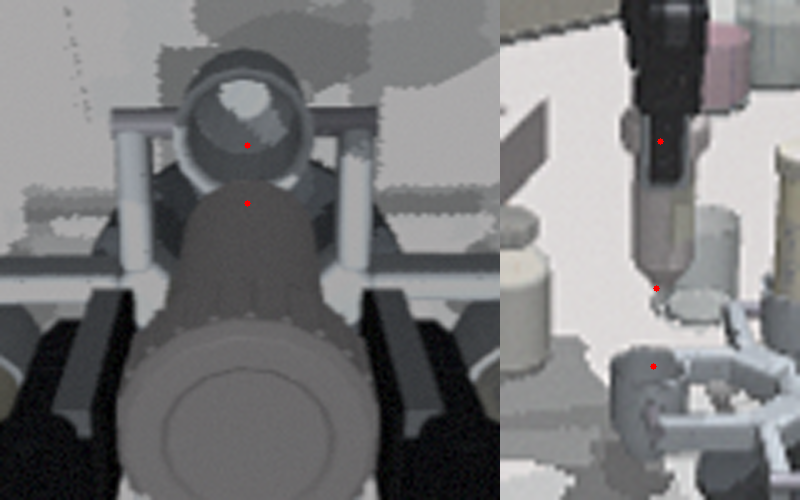

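drive_tool(increments=[{"delta_pos":[2.5,0,20],"turn":0,"jaw":-1},{"delta_pos":[0,0,15],"turn":0,"jaw":-1},{"delta_pos":[0,0,10],"turn":0,"jaw":-1},{"delta_pos":[0,0,10],"turn":0,"jaw":-1},{"delta_pos":[0,0,5],"turn":0,"jaw":-1},{"delta_pos":[0,0,0],"turn":0,"jaw":-1}])

```text
time: 18.18
tool_pos: [0.4699, -0.1499, 0.2788]
tcp_rot: [-0.784, -3.04, -0.0]
wrist_force: [-0.3, 0.0, -0.4]
width: 0.449
grip_force: 30.8
```

```bash
python3 - <<'E'
from h import *
go()
E
```

```text
t 18.18 pos [ 0.4699 -0.1499  0.2788] yaw y 61.1 zax [-1.7e-03  6.0e-04 -1.0e+00] w 0.449 F [-0.3  0.  -0.4] grip 30.8 q6 -1.43
```

drive_tool(increments=[{"delta_pos":[0,0,8],"turn":0,"jaw":-1},{"delta_pos":[0,0,6],"turn":0,"jaw":-1},{"delta_pos":[0,0,4],"turn":0,"jaw":-1},{"delta_pos":[0,0,4],"turn":0,"jaw":-1},{"delta_pos":[0,0,0],"turn":0,"jaw":-1}])

```text
time: 18.6
tool_pos: [0.4699, -0.1501, 0.2568]
tcp_rot: [-0.784, -3.041, -0.0]
wrist_force: [-1.0, -1.1, -1.9]
width: 0.445
grip_force: 30.8
```

```bash
python3 - <<'E'
from h import *
go()
E
```

```text
t 18.6 pos [ 0.4699 -0.1501  0.2568] yaw y 61.1 zax [-1.e-03  3.e-04 -1.e+00] w 0.445 F [-1.  -1.1 -1.9] grip 30.8 q6 -1.43
```

drive_tool(increments=[{"delta_pos":[0,0,1.5],"turn":0,"jaw":-1},{"delta_pos":[0,0,0],"turn":0,"jaw":0.2},{"delta_pos":[0,0,0],"turn":0,"jaw":0.6},{"delta_pos":[0,0,0],"turn":0,"jaw":0.9},{"delta_pos":[0,0,-20],"turn":0,"jaw":1},{"delta_pos":[0,0,-35],"turn":0,"jaw":1},{"delta_pos":[0,0,-40],"turn":0,"jaw":1},{"delta_pos":[0,0,-40],"turn":0,"jaw":1}])

```text
time: 19.27
tool_pos: [0.4697, -0.1498, 0.3921]
tcp_rot: [-0.784, -3.041, -0.001]
wrist_force: [1.7, -1.1, 0.5]
width: 1.005
grip_force: 0.0
```

drive_tool(increments=[{"delta_pos":[0,0,0],"turn":0,"jaw":1},{"delta_pos":[0,0,0],"turn":0,"jaw":1},{"delta_pos":[0,0,0],"turn":0,"jaw":1}])

```text
time: 19.52
tool_pos: [0.4701, -0.15, 0.3915]
tcp_rot: [0.784, 3.041, 0.0]
wrist_force: [0.3, 0.7, -0.7]
width: 0.996
grip_force: 0.0
```

```bash
cat > chk.py <<'E'
from h import *
go()
c=shot("side","pics/sEnd.png");a=cv2.imread("pics/side0.png").astype(int).mean(2);b=c["pixels"].astype(int).mean(2)
# column centre of bright/edged body at rows along each expected tube: print gray rows across predicted axis
C=np.array([.5445,-.191]);u=.085*np.array([np.cos(np.radians(61.1)),np.sin(np.radians(61.1))]);v=np.array([-u[1],u[0]])
for n,q,zt in(("left tall",C+u,.14),("right tall",C-u,.14),("front short",C+v,.11),("far short",C-v,.11),("narrow",np.array([.4885,.150]),.117)):
    P=proj(c,[[*q,zt]])[0];print(n,P.round(1))
    x,y=P.round().astype(int)
    print("  col",x,"rows",y-14,":",b[y-14:y+8,x].astype(int))
    print("  row +4",b[y+4,x-11:x+12].astype(int));print("  row +18",b[y+18,x-11:x+12].astype(int))
E
python3 chk.py
```

```text
t 19.52 pos [ 0.4701 -0.15    0.3915] yaw y 61.1 zax [ 1.e-03 -2.e-04 -1.e+00] w 0.996 F [ 0.3  0.7 -0.7] grip 0.0 q6 -1.43
left tall [298.7 172.2]
  col 299 rows 158 : [168 215 218 216 215 215 216 214 216 216 215 210 208 212 214 219 206 134
 136 142 119 139]
  row +4 [217 216 216 218 222 142 105 119 114 118 136 136 122 125 139 136 131 120
 168 218 215 217 215]
  row +18 [217 215 216 219 221  99 114 115 110 137 141 135 130 140 124 116 192 217
 216 215 216 216 225]
right tall [310.1 202.9]
  col 310 rows 189 : [222 225 225 196 187 149 211 162 137 110 198 213 214 216 219 207 148 122
 122 131 105 120]
  row +4 [119 117 115 114  97 151 229 215 107 125 111 122 139 119 132 130 135 142
 134 136 144 124 137]
  row +18 [198 205 212 215 216 220  93 102 122 126 130 136 139 144 144 141 137 131
 118 181 218 217 218]
front short [267.4 198.5]
  col 267 rows 185 : [216 216 218 216 216 214 216 216 219 217 206 191 167 176 180 181 182 159
 141 137 139 139]
  row +4 [216 217 219 130  99 110 112 120 118 122 149 141 158 166 158 160 155 139
 109 116 134 172 171]
  row +18 [221 218 222 223  75  92  93 112 115 123 123 124 127 132 132 132 134 129
 137 134 121 120 120]
far short [338.8 197.4]
  col 339 rows 183 : [115 119 118 119 122 117 120 118 122 119 116 183 202 215 216 216 216 216
 221 157 126 135]
  row +4 [119 122 126 116 102 107 131 143 167 182 222 221 220 221 222 223 197 165
 157 138 122 122 124]
  row +18 [113 103  79 113  85 103 110 113 121 121 124 136 140 133 128 116  96 164
 181 217 217 215 215]
narrow [215.  155.2]
  col 215 rows 141 : [ 69  67  66  64  69  55  52  51  65  95 120 105  91 206 220 215 185 139
 129 131 137 136]
  row +4 [209 215 220 219 217 217 217 191 106 119 122 129 135 129 129 115 159 221
 216 215 214 216 214]
  row +18 [216 216 218 215 215 216 221 188  99 106 113 115 118 116 117 122 113 168
 209 204 186 189 189]
```

```bash
python3 -c "
from workcell import bot
print(bot.finish_job())"
```

```text
the job is handed in; nothing more can be done
None
```

I handed the job in at about 19.5 s of the 96 s: by the last camera check, tall faces tall and short faces short in the rotor, all seated, and the narrow-capped tube is upright in the rack. I kept clear of the bottle and beaker but did not re-measure where they stand, and the hand-in returned no verdict.

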